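# Throw the safe test stand's lever into the green notch

## Task

The yellow hand lamp stands on the test stand in the lever's way: first lift it by its handle and set it down upright on the black rubber mat, wholly on the mat and not dropped. Then pull the black-knobbed lever sideways out of its park recess, swing it over and let it spring fully home into the hidden notch at the green tag, without ever letting it drop into the notch at the red tag. Leave the other things on the bench where they are.

Things in the scene. Friction and masses are not known exactly. Their poses are not given: they have to be found in the camera images.
- stand: Grey closed test-stand housing fixed to the bench, 220 (x) x 300 (y) x 105 mm high; origin at the centre of its underside, z up; its -x face looks roughly to the robot. The lever rises through a low black rubber boot amid the top, swings along the stand's y (park at -y, white stripe) and leans along its x. The black toggle switch in a top corner is not used.
- pivot (a point): The lever's pivot, on the stand's vertical centre line, level with its top (105 mm up), under a rubber boot 60 mm across and 18 mm high. With swing q and lean p the ball's centre, from the pivot along the stand's axes, is x = -0.130 sin p, y = 0.130 cos p sin q, z = 0.130 cos p cos q (m).
- swing (a joint): Swing of the lever along the stand's y, rad: 0 upright, positive to +y, end stops at -0.65 and +0.65. It starts parked, at -0.62 to -0.54. Friction (1.5 N at the ball) keeps it where it is left. In a notch, the notch's sides allow only about 0.027 rad (3.5 mm at the ball) either way, and so stop a sweeping lever.
- lever (a joint): Lean, rad, 0 to 0.26: 0 = home in a notch or the park recess; grows as the ball is pulled to the stand's -x (to the robot). A spring drives it to 0 (5 N at the ball at 0, 7 N at 0.25). Between notches it rests on the edge of a hidden comb at about 0.10; pulled past 0.13 it clears the comb and swings freely.
- ball (a point): Centre of the lever's black ball knob, 40 mm diameter, 130 mm from the pivot, on a 12 mm steel shank; grip from above. Where the notches are must be felt: the unseen comb is shifted along y by up to 12 mm at the ball (0.1 rad of swing) either way from the tags, both notches alike. Let the lever ride loosely on the comb edge and sweep till it springs in; ease off for it to go home.
- green_tag: Green bar 60 x 18 x 4 mm fixed flat on the stand's top, on its +x side; origin at the centre of its underside, axes as the stand's. Marks the wanted notch: with the lever home there the ball's stand-y is that of the tag within 16 mm. The tags are at stand y = 0 and +60 mm (swing 0 and 0.48), which is which varies.
- red_tag: Red bar like the green one; it marks the forbidden notch. The lever may swing past it when pulled out, but must not drop in.
- lamp: Yellow round hand lamp, 64 mm diameter, loose, 0.3 to 0.5 kg, standing on the stand's top on its -x side; origin at the centre of its underside, z up. Body 90 mm high; above it an arched black handle: a straight flat-sided bar 76 mm long along the lamp's own x, 12 mm thick across, its centre 128 mm above the origin (top at 136 mm).
- mat: Black rubber mat fixed to the bench, 150 x 150 x 4 mm; origin at the centre of its underside. It lies on one side of the stand, to the left or the right.
- tray: Fixed blue parts tray, 150 x 150 mm, 30 mm high, on the other side of the stand; holds the two cams. Not used.
- cam1: Nickel-plated lock cam, 67 mm long, 12 mm high, in the tray; leave alone.
- cam2: A second lock cam in the tray, as cam1; leave alone.
- keypad: Cream keypad faceplate, 75 x 120 x 17 mm, lying behind the stand; leave alone.
- motor: Small grey stepper motor, 57 x 57 x 56 mm with a shaft 22 mm up, behind the stand; leave alone.
- screwdriver: Cobalt blue screwdriver, 190 mm long, lying behind the stand; leave alone.
- spray_can: Red spray can, 54 mm diameter, 160 mm high, beyond the stand to the right; leave alone.
Mind the look-alikes: they are no part of the job. What is shaped like the lamp but purple or turquoise is not meant. Several things have the shape of the mat; the one meant has the colours described above.

How it is judged:
By the outcome, as a careful person would: the job done as asked, in the order asked, and still so for the second after the job is handed in, with the robot touching nothing.
It also fails if it takes over 61 s, if anything falls off the work surface, if the arm or the gripper's body presses on something with over 40 N, if the wrist force passes 120 N, or if a joint passes its speed limit or range.

## Robot

A 6-joint arm with a two-finger parallel gripper is mounted at the origin on the work surface. World frame = base frame: x ahead of the robot, y to its left, z up, the work surface at z = 0. Lengths are in m, angles in degrees, forces in N, time in s.
With the tool pointing down it reaches from about 0.4 to 0.825 m from the base axis. Payload 7 kg.
Tool frame: the origin (TCP) lies midway between the tips of the shut fingers; the grasp point (between the pads) lies 19 mm behind it; z points along the fingers, y is the line along which they close (so a half turn about z gives the same grasp; the last joint's range is limited). The gripper opens to 88 mm and grips with 3 to 60 N. Pads are 19 mm wide; open, the fingers measure 130 mm over their backs; the gripper's body (78 mm by 193 mm) begins 47 mm behind the grasp point.
Start: joints at [-58.436, 20.546, 0.682, 0, -70.136, -16.507], TCP at [0.175, -0.652, 0.227] pointing down, gripper open.
Joint ranges: [-176.03, 176.03], [-82.01, 121.73], [-58.28, 71.71], [-173.87, 95.51], [-174.79, -0.11], [-173.66, 173.66]. Speed limits (degrees/s): [136.94, 136.94, 172.46, 180, 180, 180].

## Interface

Orientations are given as [roll, pitch, yaw] about the fixed x, y, z axes, in that order (R = Rz(yaw) Ry(pitch) Rx(roll)).
In Python, from plant import get_state, optics, order gives the robot as it stands. The module is installed in compiled form; this text tells all that it offers.
- The arm moves only by the tool send_rows, never from a script. Its argument "moves" is a list of rows, each an object with "slide": the shift along the tool's x, y, z as a fraction of full scale, a list of three; "turn": the turn about the tool's z as a fraction of full scale; "gripper": the opening, from 0 (shut) to 1 (fully open). A call has exactly 5 rows; each row is the pose to reach, as a shift and turn from the pose commanded when the call began, along the tool's axes at that moment; what a row does not reach only later rows make up. Full scale, the value 1, is 150 mm for a shift and 90 degrees for a turn. A row lasts 1/12 s, in which the tool goes at most 41.7 mm and 7.16 degrees, less where a joint would pass 70% of its speed; a pose out of reach is approached as far as the arm can. A call with a number of a shift or a turn outside -1 to 1 is refused whole. A call with a gripper value outside its range is refused whole. The fingers move at their own pace and stop on an object; "newtons" is the grip in N (left out, the last holds). Time passes only in rows, so rows that repeat a pose let the fingers close, or fill a call up. It gives the time, the measured TCP pose, the force, the opening and the grip force at its end, in the units of the state.
- get_state(): the state, without advancing time (a new reading comes with each control period).
- optics.capture(name): name is "scene" or "top"; returns a dict with "img" (400x640x3 uint8, red, green, blue), "intrinsics" (3x3 intrinsics, pixels), "dist" ([k1, k2, p1, p2, k3] as OpenCV has them; the pictures are not rectified), "origin" and "attitude" of the camera in the world. Camera axes: x right, y down, z forward; pixel columns grow to the right and rows downward; lengths in m; the calibration is good to about 2 mm. A picture is of the moment at which its call begins. There is no depth.
- order.close_job(): hands the job in; it is judged then, once.
Trained networks look in the newest picture that a camera, given by its name, has taken for a name from the list of things; names that differ only in an ending like _2 or _b are one class to them, and where a whole thing is asked for, a point or a joint stands for the part that bears it (a point fixed in the world has none). Each returns a list of dicts, best first, with "p" (0 to 1); they miss things now and then, are a little off and sometimes report something else, mostly with a low value. They report only what shows in the picture. A call takes as long as a camera call. They do not tell look-alikes from the thing itself.
- optics.look_for(camera, name): "location" ([x, y, z] in m, in world coordinates, good to about 4 mm: the middle of the surface that is visible of it).
The state is a dict: "time_s": time; "joints": joint angles; "qd": joint speeds; "joint_torque": joint torques, N m; "tcp_pos": TCP position; "eef_rot": TCP orientation; "contact_force": force on the tool from outside, world axes, zero at the start; "moment": the same for the moment, N m; "gripper_width": finger opening in m; "gripper_force": force on a finger pad.
Only numpy, scipy, OpenCV 4.12 (cv2) and the standard library are available. Lean on these libraries where they do the work, as an engineer would, in place of code of your own. Each camera call takes 0.05 s, during which the arm holds its last target. There are 200 camera calls.

## Working session

There is one attempt and no reset: what is moved stays moved. The work goes in short steps, Python scripts to look and compute and a tool call to move; the robot and the scene stay as the last step left them, time stands still between calls to the robot, and variables do not carry over. Pictures are saved under pics/ and viewed, at most 10 in all, crops included, and the job is handed in when it is done.

Besides the shell and the picture viewer there is one more tool, called after ">>>" as a command line: name --argument value ..., lists and objects as JSON in quotes. send_rows: Moves the arm, as the interface text tells. Shift numbers are shares of 150 mm and turn numbers shares of 90 degrees, none past 1 either way. Its arguments: {"type":"object","properties":{"moves":{"type":"array"},"newtons":{"type":"number"}},"required":["moves"]}

```bash
mkdir -p pics
python3 - <<'E'
from plant import get_state, optics
import cv2, numpy as np
for c in ["scene","top"]:
    d=optics.capture(c); cv2.imwrite(f"pics/{c}1.png",d["img"][:,:,::-1]); print(c,np.round(d["intrinsics"],1).tolist(),d["dist"],d["origin"],np.round(d["attitude"],4).tolist())
    for n in ["stand","lamp","mat","green_tag","red_tag","ball","tray"]:
        print(n,[(np.round(r["location"],3).tolist(),round(r["p"],2)) for r in optics.look_for(c,n)])
s=get_state();print({k:np.round(v,3).tolist() for k,v in s.items()})
E
```

```text
scene [[389.5, 0.0, 320.9], [0.0, 389.5, 202.0], [0.0, 0.0, 1.0]] [-0.00896235  0.          0.          0.          0.        ] [ 0.92297432 -0.62267736  0.80860196] [-131.4807, 0.2308, 33.0111]
stand [([0.586, -0.041, 0.105], 0.81), ([0.559, -0.052, 0.22], 0.27)]
lamp [([0.505, 0.054, 0.192], 0.75), ([0.37, 0.085, 0.074], 0.71), ([0.353, -0.031, 0.083], 0.7)]
mat [([0.502, 0.34, 0.001], 0.83), ([0.244, 0.258, 0.008], 0.59)]
green_tag [([0.632, 0.074, 0.106], 0.49)]
red_tag [([0.586, -0.044, 0.103], 0.41)]
ball [([0.563, -0.054, 0.215], 0.69), ([0.583, -0.046, 0.102], 0.67)]
tray [([0.518, -0.307, 0.006], 0.87), ([0.562, -0.052, 0.219], 0.45)]
top [[367.1, 0.0, 320.9], [0.0, 367.1, 201.2], [0.0, 0.0, 1.0]] [0.02700485 0.         0.         0.         0.        ] [ 0.34308248 -0.01506322  1.07511445] [-169.0499, 0.2504, -89.7989]
stand [([0.805, -0.143, 0.014], 0.74), ([0.552, 0.011, 0.107], 0.61), ([0.633, 0.084, 0.114], 0.52)]
lamp [([0.35, 0.104, 0.087], 0.72), ([0.348, -0.013, 0.096], 0.72), ([0.49, 0.06, 0.195], 0.64)]
mat [([0.494, 0.316, 0.005], 0.88), ([0.262, 0.262, 0.005], 0.62)]
green_tag [([0.634, 0.085, 0.112], 0.69)]
red_tag []
ball [([0.553, -0.039, 0.226], 0.86)]
tray [([0.514, -0.306, 0.004], 0.75)]
{'time_s': 0.8, 'joints': [-58.437, 20.545, 0.682, 0.002, -70.136, -16.507], 'qd': [-0.083, -0.012, 0.016, 0.024, -0.018, 0.028], 'joint_torque': [-0.0, -58.229, 29.328, 7.002, 0.013, -0.0], 'tcp_pos': [0.175, -0.652, 0.227], 'eef_rot': [-179.999, -0.001, -164.943], 'contact_force': [-0.128, 0.416, -0.059], 'moment': [0.006, -0.059, 0.005], 'gripper_force': 0.0, 'gripper_width': 0.088}
```

View pics/scene1.png

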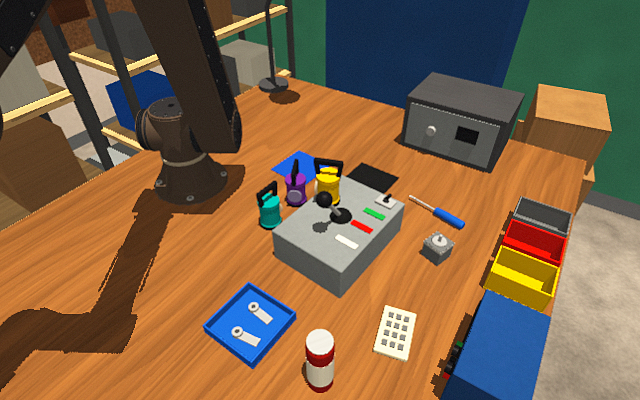

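View pics/top1.png

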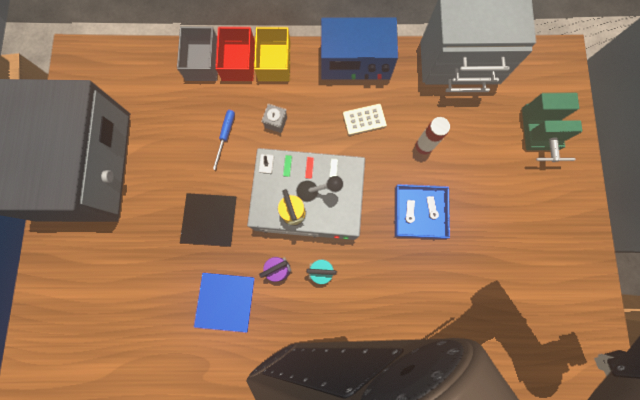

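```bash
cat > h.py <<'E'
import numpy as np, cv2
from scipy.spatial.transform import Rotation as Ro
def cam(d):
    # attitude: roll,pitch,yaw fixed axes
    return Ro.from_euler('xyz',d["attitude"],degrees=True).as_matrix()
def px2w(d,px,z):
    u=cv2.undistortPoints(np.array(px,float).reshape(-1,1,2),d["intrinsics"],d["dist"]).reshape(-1,2)
    r=np.c_[u,np.ones(len(u))]@cam(d).T; o=np.array(d["origin"])
    return o+r*((z-o[2])/r[:,2])[:,None]
def w2px(d,P):
    R=cam(d).T; return cv2.projectPoints(np.array(P,float).reshape(-1,1,3),cv2.Rodrigues(R)[0],-R@np.array(d["origin"]),d["intrinsics"],d["dist"])[0].reshape(-1,2)
def blob(d,f,box):
    x0,y0,x1,y1=box; im=d["img"][y0:y1,x0:x1].astype(int); m=f(im[...,0],im[...,1],im[...,2]).astype(np.uint8)
    n,l,s,c=cv2.connectedComponentsWithStats(m); k=1+np.argmax(s[1:,4]); return c[k]+[x0,y0], s[k,4], (l==k), (x0,y0)
E
python3 - <<'E'
from h import *
from plant import optics
d=optics.capture("top")
cv2.imwrite("pics/crop.png",cv2.resize(d["img"][140:250,240:375,::-1],None,fx=5.5,fy=5.5,interpolation=cv2.INTER_CUBIC))
box=(245,145,370,240)
g=blob(d,lambda r,g,b:(g>r+50)&(g>b+50),box); r=blob(d,lambda r,g,b:(r>g+90)&(r>b+90)&(g<90),box)
w=blob(d,lambda r,g,b:(r>205)&(g>205)&(b>205),(322,145,350,190))
for n,b in zip("grw",(g,r,w)): print(n,b[0],b[1],px2w(d,[b[0]],.109).round(4))
y=blob(d,lambda r,g,b:(r>130)&(g>100)&(b<60),(265,180,320,235)); print("lamp",y[0],y[1],px2w(d,[y[0]],.195).round(4))
m=blob(d,lambda r,g,b:(r<45)&(g<45)&(b<45),(170,185,245,255)); ys,xs=np.nonzero(m[2]); R=cv2.minAreaRect(np.c_[xs+170,ys+185].astype(np.float32)); print("mat",m[0],px2w(d,cv2.boxPoints(R),.004).round(4),px2w(d,[R[0]],.004).round(4))
E
```

```text
g [287.05714286 165.33571429] 140 [[0.6296 0.0826 0.109 ]]
r [336.22222222 236.55555556] 9 [[ 0.4355 -0.0508  0.109 ]]
w [333.304 167.176] 125 [[ 0.6247 -0.0437  0.109 ]]
lamp [302.66666667 214.83333333] 6 [[0.4796 0.0335 0.195 ]]Traceback (most recent call last):
  File "<stdin>", line 10, in <module>
  File "h.py", line 14, in blob
    n,l,s,c=cv2.connectedComponentsWithStats(m); k=1+np.argmax(s[1:,4]); return c[k]+[x0,y0], s[k,4], (l==k), (x0,y0)
                                                     ~~~~~~~~~^^^^^^^^^
    return _wrapfunc(a, 'argmax', axis=axis, out=out, **kwds)
    return bound(*args, **kwds)
ValueError: attempt to get argmax of an empty sequence
```

View pics/crop.png

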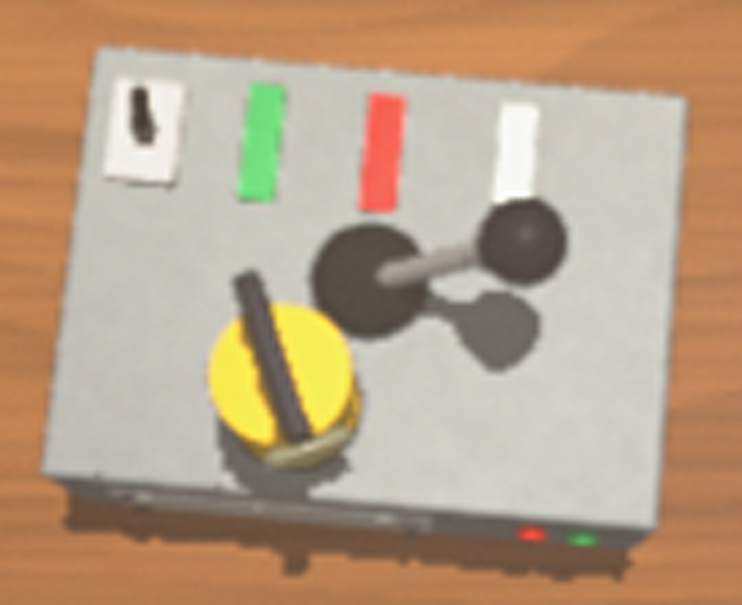

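Run:
```python
from h import *
from plant import optics
d=optics.capture("top")
c=lambda L:(np.array(L,float)+.5)/5.5-.5+[240,140]
S=px2w(d,c([(98,48),(688,97),(655,527),(43,473)]),.105); ctr=S.mean(0)
print("stand",S.round(4)[:,:2].tolist(),ctr.round(4))
e=[S[0]-S[1],S[3]-S[2]]; print("len y",[np.linalg.norm(v).round(3) for v in e],"yaw",[np.degrees(np.arctan2(-v[0],v[1])).round(2) for v in e])
e=[S[0]-S[3],S[1]-S[2]]; print("len x",[np.linalg.norm(v).round(3) for v in e],"yaw",[np.degrees(np.arctan2(v[1],v[0])).round(2) for v in e])
print("tags g r w",px2w(d,c([(262,142),(382,152),(516,152)]),.109).round(4)[:,:2].tolist())
H=px2w(d,c([(246,274),(299,437)]),.241);v=H[0]-H[1]; print("handle",H.round(4).tolist(),H.mean(0),np.linalg.norm(v),np.degrees(np.arctan2(v[1],v[0])))
print("lampbody top",px2w(d,c([(281,373)]),.195))
print("ball",px2w(d,c([(523,241)]),.105+.11).round(4),"boot",px2w(d,c([(368,281)]),.115))
g=d["img"][185:255,170:245].astype(int); m=(g.max(2)<60).astype(np.uint8); print(g[34,38])
ys,xs=np.nonzero(m); R=cv2.minAreaRect(np.c_[xs+170,ys+185].astype(np.float32)); B=cv2.boxPoints(R); print(B.tolist(), px2w(d,B,.004).round(4)[:,:2].tolist(),px2w(d,[R[0]],.004).round(4))
```

```text
stand [[0.6794, 0.166], [0.6544, -0.1302], [0.4391, -0.1103], [0.4643, 0.1848]] [0.5593 0.0276 0.105 ]
len y [np.float64(0.297), np.float64(0.296)] yaw [np.float64(-4.82), np.float64(-4.89)]
len x [np.float64(0.216), np.float64(0.216)] yaw [np.float64(-5.0), np.float64(-5.29)]
tags g r w [[0.6294, 0.0822], [0.6244, 0.0225], [0.6245, -0.044]]
handle [[0.5323, 0.0745, 0.241], [0.4627, 0.0508, 0.241]] [0.49746639 0.0626282  0.241     ] 0.07349370654599656 18.779525390087723
lampbody top [[0.49782754 0.06289956 0.195     ]]
ball [[ 0.5533 -0.0437  0.215 ]] boot [[0.55749642 0.02847866 0.115     ]]
[77 63 57]
[[0.0, 0.0], [0.0, 0.0], [0.0, 0.0], [0.0, 0.0]] [[1.2115, 1.0322], [1.2115, 1.0322], [1.2115, 1.0322], [1.2115, 1.0322]] [[1.2115 1.0322 0.004 ]]
```

```bash
cat > to.py <<'E'
import sys,numpy as np
from plant import get_state
s=get_state(); t=np.array(eval(sys.argv[1])); r=s["eef_rot"]; p=np.radians(r[2]); d=t[:3]-np.array(s["tcp_pos"])
print(np.round(s["time_s"],2),np.round(s["tcp_pos"],4),np.round(r,2),"F",np.round(s["contact_force"],2),"w",round(s["gripper_width"],4),"j6",round(s["joints"][5],1))
print("slide",np.round(np.array([np.cos(p)*d[0]+np.sin(p)*d[1],np.sin(p)*d[0]-np.cos(p)*d[1],-d[2]])/.15,3), "turn", round(-(t[3]-r[2])/90,3) if len(t)>3 else '')
E
python3 - <<'E'
from h import *
from plant import optics
d=optics.capture("top")
m=blob(d,lambda r,g,b:(r<115)&(r-b<45),(170,185,245,255)); ys,xs=np.nonzero(m[2]); R=cv2.minAreaRect(np.c_[xs+170,ys+185].astype(np.float32)); B=cv2.boxPoints(R)
P=px2w(d,B,.004); print(m[1],B.round(1).tolist(),P.round(4)[:,:2].tolist(),P.mean(0).round(4),np.linalg.norm(np.diff(P,axis=0),axis=1))
E
```

```text
2509 [[179.60000610351562, 242.1999969482422], [183.8000030517578, 191.89999389648438], [235.60000610351562, 196.1999969482422], [231.5, 246.5]] [[0.4281, 0.3998], [0.5775, 0.3989], [0.5648, 0.2443], [0.4158, 0.2493]] [0.4965 0.3231 0.004 ] [0.14944665 0.15510348 0.1491021 ]
```

>>> send_rows --moves '[{"slide":[-0.18,0.18,-0.08],"turn":-0.01,"gripper":1},{"slide":[-0.36,0.36,-0.16],"turn":-0.02,"gripper":1},{"slide":[-0.54,0.54,-0.24],"turn":-0.03,"gripper":1},{"slide":[-0.72,0.72,-0.32],"turn":-0.041,"gripper":1},{"slide":[-0.9,0.9,-0.4],"turn":-0.041,"gripper":1}]'

```text
time_s: 1.37
tcp_pos: [0.271, -0.4849, 0.2871]
eef_rot: [-180.0, 0.0, -161.2]
contact_force: [0.2, 0.1, 0.8]
gripper_width: 0.0879
gripper_force: 0.0
```

>>> send_rows --moves '[{"slide":[-0.17,0.2,-0.03],"turn":0,"gripper":1},{"slide":[-0.35,0.4,-0.05],"turn":0,"gripper":1},{"slide":[-0.52,0.6,-0.08],"turn":0,"gripper":1},{"slide":[-0.7,0.8,-0.1],"turn":0,"gripper":1},{"slide":[-0.87,0.99,-0.1],"turn":0,"gripper":1}]'

```text
time_s: 1.78
tcp_pos: [0.3469, -0.3021, 0.3026]
eef_rot: [-179.9, 0.1, -161.3]
contact_force: [1.1, -0.5, 0.5]
gripper_width: 0.0875
gripper_force: 0.0
```

>>> send_rows --moves '[{"slide":[-0.17,0.2,0],"turn":0,"gripper":1},{"slide":[-0.35,0.4,0],"turn":0,"gripper":1},{"slide":[-0.52,0.6,0],"turn":0,"gripper":1},{"slide":[-0.7,0.8,0],"turn":0,"gripper":1},{"slide":[-0.87,0.99,0],"turn":0,"gripper":1}]'

```text
time_s: 2.2
tcp_pos: [0.4226, -0.1192, 0.3022]
eef_rot: [-180.0, 0.1, -161.2]
contact_force: [0.8, -0.4, 0.1]
gripper_width: 0.0879
gripper_force: 0.0
```

>>> send_rows --moves '[{"slide":[-0.17,0.2,0],"turn":0,"gripper":1},{"slide":[-0.35,0.4,0],"turn":0,"gripper":1},{"slide":[-0.52,0.6,0],"turn":0,"gripper":1},{"slide":[-0.7,0.8,0],"turn":0,"gripper":1},{"slide":[-0.87,0.99,0],"turn":0,"gripper":1}]'

```text
time_s: 2.62
tcp_pos: [0.4985, 0.0636, 0.302]
eef_rot: [180.0, 0.1, -161.2]
contact_force: [0.8, -1.2, 1.1]
gripper_width: 0.0877
gripper_force: 0.0
```

```bash
python3 to.py "[.4975,.0627,.213,-161.2]"
```

```text
2.62 [0.4985 0.0636 0.302 ] [ 1.7999e+02  7.0000e-02 -1.6122e+02] F [ 0.79 -1.17  1.09] w 0.0877 j6 -100.9
slide [ 0.008 -0.003  0.594] turn -0.0
```

>>> send_rows --moves '[{"slide":[0.008,-0.003,0.15],"turn":0,"gripper":1},{"slide":[0.008,-0.003,0.3],"turn":0,"gripper":1},{"slide":[0.008,-0.003,0.45],"turn":0,"gripper":1},{"slide":[0.008,-0.003,0.55],"turn":0,"gripper":0.5},{"slide":[0.008,-0.003,0.595],"turn":0,"gripper":0.4}]' --newtons 25

```text
time_s: 3.03
tcp_pos: [0.496, 0.0603, 0.2101]
eef_rot: [-180.0, -0.2, -161.2]
contact_force: [0.4, -0.9, -0.2]
gripper_width: 0.0792
gripper_force: 0.0
```

>>> send_rows --moves '[{"slide":[0,0,0],"turn":0,"gripper":0.3},{"slide":[0,0,0],"turn":0,"gripper":0.2},{"slide":[0,0,0],"turn":0,"gripper":0},{"slide":[0,0,0],"turn":0,"gripper":0},{"slide":[0,0,0],"turn":0,"gripper":0}]'

```text
time_s: 3.45
tcp_pos: [0.4976, 0.0606, 0.2133]
eef_rot: [180.0, 0.1, -161.3]
contact_force: [-0.3, -0.5, 0.8]
gripper_width: 0.0467
gripper_force: 0.0
```

>>> send_rows --moves '[{"slide":[0,0,0],"turn":0,"gripper":0},{"slide":[0,0,0],"turn":0,"gripper":0},{"slide":[0,0,0],"turn":0,"gripper":0},{"slide":[0,0,-0.02],"turn":0,"gripper":0},{"slide":[0,0,-0.06],"turn":0,"gripper":0}]'

```text
time_s: 3.87
tcp_pos: [0.4968, 0.0604, 0.2211]
eef_rot: [-180.0, -0.1, -161.3]
contact_force: [-0.5, 0.9, -0.3]
gripper_width: 0.0134
gripper_force: 0.6
```

>>> send_rows --moves '[{"slide":[0,0,0],"turn":0,"gripper":0.3},{"slide":[0,0,0],"turn":0,"gripper":0.3},{"slide":[0,0,0.02],"turn":0,"gripper":0.3},{"slide":[0,0,0.055],"turn":0,"gripper":0},{"slide":[0,0,0.055],"turn":0,"gripper":0}]'

```text
time_s: 4.28
tcp_pos: [0.4965, 0.0603, 0.2117]
eef_rot: [180.0, -0.1, -161.3]
contact_force: [-0.4, -0.1, 0.3]
gripper_width: 0.0181
gripper_force: 0.0
```

>>> send_rows --moves '[{"slide":[0,0,0],"turn":0,"gripper":0},{"slide":[0,0,0],"turn":0,"gripper":0},{"slide":[0,0,0],"turn":0,"gripper":0},{"slide":[0,0,0],"turn":0,"gripper":0},{"slide":[0,0,0],"turn":0,"gripper":0}]'

```text
time_s: 4.7
tcp_pos: [0.497, 0.0604, 0.2128]
eef_rot: [180.0, -0.0, -161.3]
contact_force: [-0.3, -0.3, -3.5]
gripper_width: 0.0121
gripper_force: 25.0
```

```bash
python3 to.py "[.4965,.323,.3,-161.2]"
```

```text
4.7 [0.497  0.0604 0.2128] [ 1.7999e+02 -3.0000e-02 -1.6126e+02] F [-0.31 -0.29 -3.49] w 0.0121 j6 -100.7
slide [-0.559  1.659 -0.581] turn -0.001
```

>>> send_rows --moves '[{"slide":[0,0,-0.03],"turn":0,"gripper":0},{"slide":[0,0,-0.1],"turn":0,"gripper":0},{"slide":[0,0,-0.2],"turn":0,"gripper":0},{"slide":[0,0,-0.3],"turn":0,"gripper":0},{"slide":[0,0,-0.4],"turn":0,"gripper":0}]' --newtons 40

```text
time_s: 5.12
tcp_pos: [0.4973, 0.0605, 0.2748]
eef_rot: [-180.0, 0.0, -161.2]
contact_force: [-0.8, 0.1, -3.3]
gripper_width: 0.0116
gripper_force: 40.0
```

>>> send_rows --moves '[{"slide":[-0.03,0.08,0],"turn":0,"gripper":0},{"slide":[-0.08,0.25,0],"turn":0,"gripper":0},{"slide":[-0.15,0.43,0],"turn":0,"gripper":0},{"slide":[-0.22,0.63,0],"turn":0,"gripper":0},{"slide":[-0.28,0.83,0],"turn":0,"gripper":0}]'

```text
time_s: 5.53
tcp_pos: [0.4969, 0.1936, 0.2736]
eef_rot: [180.0, 0.0, -161.3]
contact_force: [0.3, 0.1, -3.0]
gripper_width: 0.0118
gripper_force: 40.0
```

>>> send_rows --moves '[{"slide":[-0.07,0.2,0],"turn":0,"gripper":0},{"slide":[-0.14,0.4,0],"turn":0,"gripper":0},{"slide":[-0.21,0.6,0],"turn":0,"gripper":0},{"slide":[-0.26,0.75,0],"turn":0,"gripper":0},{"slide":[-0.28,0.83,0],"turn":0,"gripper":0}]'

```text
time_s: 5.95
tcp_pos: [0.4964, 0.3265, 0.2728]
eef_rot: [180.0, -0.0, -161.2]
contact_force: [0.7, 0.3, -3.9]
gripper_width: 0.0116
gripper_force: 40.0
```

```bash
python3 to.py "[.4965,.323,.112,-161.2]"
```

```text
5.95 [0.4964 0.3265 0.2728] [ 1.7999e+02 -1.0000e-02 -1.6116e+02] F [ 0.68  0.25 -3.89] w 0.0116 j6 -123.3
slide [ 0.007 -0.023  1.072] turn 0.0
```

>>> send_rows --moves '[{"slide":[0.007,-0.023,0.15],"turn":0,"gripper":0},{"slide":[0.007,-0.023,0.4],"turn":0,"gripper":0},{"slide":[0.007,-0.023,0.65],"turn":0,"gripper":0},{"slide":[0.007,-0.023,0.87],"turn":0,"gripper":0},{"slide":[0.007,-0.023,0.98],"turn":0,"gripper":0}]'

```text
time_s: 6.37
tcp_pos: [0.4948, 0.3181, 0.1219]
eef_rot: [-179.9, -0.3, -161.3]
contact_force: [-0.6, 0.3, -3.5]
gripper_width: 0.0113
gripper_force: 40.0
```

>>> send_rows --moves '[{"slide":[0,0,0.03],"turn":0,"gripper":0},{"slide":[0,0,0.06],"turn":0,"gripper":0},{"slide":[0,0,0.075],"turn":0,"gripper":0},{"slide":[0,0,0.08],"turn":0,"gripper":0},{"slide":[0,0,0.085],"turn":0,"gripper":0}]'

```text
time_s: 6.78
tcp_pos: [0.4975, 0.3204, 0.1148]
eef_rot: [179.9, 0.1, -161.2]
contact_force: [-0.1, 0.9, -3.3]
gripper_width: 0.0118
gripper_force: 40.0
```

```bash
python3 to.py "[.4965,.323,.112,-161.2]"
```

```text
6.78 [0.4975 0.3204 0.1148] [ 1.7994e+02  1.3000e-01 -1.6125e+02] F [-0.05  0.87 -3.32] w 0.0118 j6 -123.0
slide [0.001 0.019 0.019] turn -0.001
```

>>> send_rows --moves '[{"slide":[0,0,0.005],"turn":0,"gripper":0},{"slide":[0,0,0.01],"turn":0,"gripper":0},{"slide":[0,0,0.015],"turn":0,"gripper":0},{"slide":[0,0,0.02],"turn":0,"gripper":0},{"slide":[0,0,0.02],"turn":0,"gripper":0}]'

```text
time_s: 7.2
tcp_pos: [0.4972, 0.3201, 0.1112]
eef_rot: [180.0, 0.1, -161.2]
contact_force: [-1.1, 0.7, 2.2]
gripper_width: 0.0119
gripper_force: 40.0
```

>>> send_rows --moves '[{"slide":[0,0,0],"turn":0,"gripper":0.1},{"slide":[0,0,0],"turn":0,"gripper":0.3},{"slide":[0,0,0],"turn":0,"gripper":0.5},{"slide":[0,0,0],"turn":0,"gripper":0.7},{"slide":[0,0,0],"turn":0,"gripper":0.8}]'

```text
time_s: 7.62
tcp_pos: [0.4968, 0.3196, 0.1101]
eef_rot: [-180.0, -0.0, -161.3]
contact_force: [-1.1, -0.3, 0.2]
gripper_width: 0.0328
gripper_force: 0.0
```

>>> send_rows --moves '[{"slide":[0,0,-0.08],"turn":0,"gripper":0.8},{"slide":[0,0,-0.25],"turn":0,"gripper":0.8},{"slide":[0,0,-0.5],"turn":0,"gripper":0.8},{"slide":[0,0,-0.75],"turn":0,"gripper":0.8},{"slide":[0,0,-1],"turn":0,"gripper":0.8}]'

```text
time_s: 8.03
tcp_pos: [0.4966, 0.3193, 0.2617]
eef_rot: [-180.0, -0.0, -161.3]
contact_force: [1.1, 1.0, -0.5]
gripper_width: 0.0656
gripper_force: 0.0
```

>>> send_rows --moves '[{"slide":[0,0,-0.15],"turn":0,"gripper":0.8},{"slide":[0,0,-0.3],"turn":0,"gripper":0.8},{"slide":[0.1,-0.25,-0.35],"turn":0,"gripper":0.8},{"slide":[0.2,-0.5,-0.35],"turn":0,"gripper":0.8},{"slide":[0.3,-0.7,-0.35],"turn":0,"gripper":0.8}]'

```text
time_s: 8.45
tcp_pos: [0.4878, 0.2044, 0.3132]
eef_rot: [180.0, 0.0, -161.2]
contact_force: [0.7, -0.4, -0.9]
gripper_width: 0.07
gripper_force: 0.0
```

```bash
python3 to.py "[.5534,-.0437,.3,-94.9]"
python3 - <<'E'
from h import *
from plant import optics
d=optics.capture("top"); e=optics.capture("scene")
a=cv2.resize(d["img"][140:260,170:370,::-1],(800,480),interpolation=cv2.INTER_CUBIC); cv2.imwrite("pics/after.png",a)
m=blob(d,lambda r,g,b:(r>130)&(g>100)&(b<60),(170,185,250,260)); print(m[0],m[1],px2w(d,[m[0]],.094))
E
```

```text
8.45 [0.4878 0.2044 0.3132] [ 1.7999e+02  5.0000e-02 -1.6121e+02] F [ 0.66 -0.4  -0.86] w 0.07 j6 -115.2
slide [ 0.119 -1.707  0.088] turn -0.737
[210.27407407 217.13333333] 135 [[0.48841467 0.28802123 0.094     ]]
```

View pics/after.png

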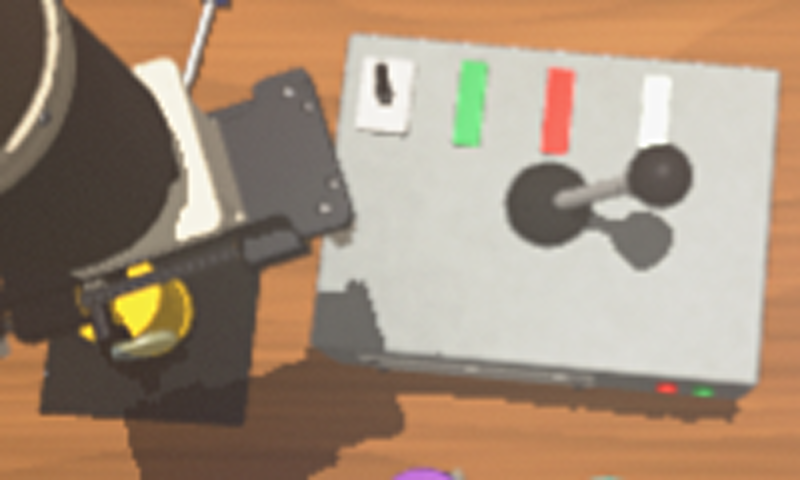

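The lamp stands upright on the mat, at about pixel (140,310) in the crop. The lever is still parked, with the ball at (660,175). Next I approach the ball with the fingers closing along the stand's y.

>>> send_rows --moves '[{"slide":[0.02,-0.2,0],"turn":0.05,"gripper":0.8},{"slide":[0.03,-0.4,0],"turn":0.12,"gripper":0.8},{"slide":[0.04,-0.6,0],"turn":0.19,"gripper":0.8},{"slide":[0.06,-0.75,0],"turn":0.264,"gripper":0.8},{"slide":[0.06,-0.86,0],"turn":0.264,"gripper":0.8}]'

```text
time_s: 8.97
tcp_pos: [0.5209, 0.0791, 0.3128]
eef_rot: [-180.0, -0.0, 174.5]
contact_force: [-0.1, -0.2, -0.7]
gripper_width: 0.0702
gripper_force: 0.0
```

```bash
python3 to.py "[.5533,-.0437,.29,175.05]"
```

```text
8.97 [0.5209 0.0791 0.3128] [-1.7999e+02 -1.0000e-02  1.7452e+02] F [-0.14 -0.23 -0.69] w 0.0702 j6 -125.5
slide [-0.293 -0.794  0.152] turn -0.006
```

>>> send_rows --moves '[{"slide":[-0.06,-0.18,0.03],"turn":-0.006,"gripper":0.8},{"slide":[-0.12,-0.36,0.06],"turn":-0.006,"gripper":0.8},{"slide":[-0.2,-0.54,0.1],"turn":-0.006,"gripper":0.8},{"slide":[-0.27,-0.7,0.15],"turn":-0.006,"gripper":0.8},{"slide":[-0.293,-0.794,0.15],"turn":-0.006,"gripper":0.8}]'

```text
time_s: 9.38
tcp_pos: [0.5544, -0.0437, 0.2883]
eef_rot: [-180.0, -0.1, 175.5]
contact_force: [1.0, 0.1, -1.1]
gripper_width: 0.07
gripper_force: 0.0
```

```bash
python3 to.py "[.5533,-.0437,.2005,175.05]"
python3 - <<'E'
from h import *
from plant import optics
d=optics.capture("top"); e=optics.capture("scene")
m=blob(d,lambda r,g,b:(r>130)&(g>100)&(b<60),(170,185,260,260)); print(m[0],m[1],px2w(d,[m[0]],.094))
T=d["img"][180:255,170:245,::-1]; S=e["img"][100:260,240:420,::-1]
cv2.imwrite("pics/both.png",np.hstack([cv2.resize(T,(400,400)),cv2.resize(S,(400,356)) if 0 else cv2.copyMakeBorder(cv2.resize(S,(400,356),interpolation=cv2.INTER_CUBIC),0,44,0,0,0)]))
print(w2px(e,[[.5533,-.0437,.2135]]))
E
```

```text
9.38 [ 0.5544 -0.0437  0.2883] [-1.7996e+02 -1.5000e-01  1.7545e+02] F [ 0.97  0.13 -1.15] w 0.07 j6 -110.2
slide [ 0.007 -0.001  0.586] turn 0.004Traceback (most recent call last):
  File "<stdin>", line 4, in <module>
  File "h.py", line 14, in blob
    n,l,s,c=cv2.connectedComponentsWithStats(m); k=1+np.argmax(s[1:,4]); return c[k]+[x0,y0], s[k,4], (l==k), (x0,y0)
                                                     ~~~~~~~~~^^^^^^^^^
    return _wrapfunc(a, 'argmax', axis=axis, out=out, **kwds)
    return bound(*args, **kwds)
ValueError: attempt to get argmax of an empty sequence
```

Run:
```python
from h import *
from plant import optics
e=optics.capture("scene")
cv2.imwrite("pics/sc2.png",cv2.resize(e["img"][110:290,250:430,::-1],(594,594),interpolation=cv2.INTER_CUBIC))
print((w2px(e,[[.5533,-.0437,.2135],[.4972,.3201,.004]])-[250,110])*3.3)
```

```text
[[245.1501599  290.66648438]
 [392.23715987 229.43007106]]
```

View pics/sc2.png

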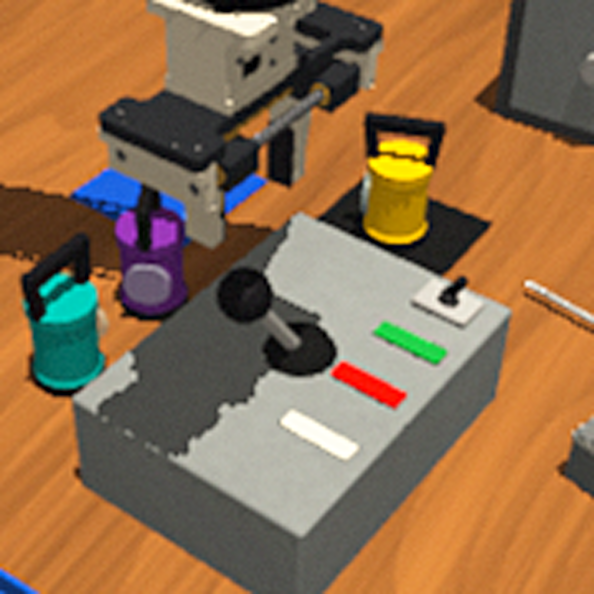

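The lamp at (398,195) is upright and fully on the mat. The ball at (244,295) matches the predicted (245,291). Descending to grip.

>>> send_rows --moves '[{"slide":[0.007,0,0.15],"turn":0.004,"gripper":0.8},{"slide":[0.007,0,0.3],"turn":0.004,"gripper":0.8},{"slide":[0.007,0,0.45],"turn":0.004,"gripper":0.8},{"slide":[0.007,0,0.55],"turn":0.004,"gripper":0.8},{"slide":[0.007,0,0.585],"turn":0.004,"gripper":0.8}]' --newtons 30

```text
time_s: 9.95
tcp_pos: [0.5519, -0.0407, 0.2002]
eef_rot: [-180.0, -0.2, 175.2]
contact_force: [-0.7, 0.5, -1.0]
gripper_width: 0.0703
gripper_force: 0.0
```

>>> send_rows --moves '[{"slide":[0,0,0],"turn":0,"gripper":0.7},{"slide":[0,0,0],"turn":0,"gripper":0.6},{"slide":[0,0,0],"turn":0,"gripper":0.5},{"slide":[0,0,0],"turn":0,"gripper":0.4},{"slide":[0,0,0],"turn":0,"gripper":0.3}]'

```text
time_s: 10.37
tcp_pos: [0.5538, -0.0424, 0.2041]
eef_rot: [-179.9, 0.1, 175.2]
contact_force: [-0.7, -8.8, 5.8]
gripper_width: 0.0423
gripper_force: 4.2
```

>>> send_rows --moves '[{"slide":[0,0,0],"turn":0,"gripper":0.3},{"slide":[0,0,0],"turn":0,"gripper":0.3},{"slide":[0,0,0],"turn":0,"gripper":0.3},{"slide":[0,0,0],"turn":0,"gripper":0.3},{"slide":[0,0,0],"turn":0,"gripper":0.3}]'

```text
time_s: 10.78
tcp_pos: [0.5538, -0.043, 0.2043]
eef_rot: [-179.9, 0.1, 175.2]
contact_force: [-0.8, -6.7, 4.9]
gripper_width: 0.0389
gripper_force: 30.0
```

```bash
python3 to.py "[.5533,-.0437,.2005,175.05]"
```

```text
10.78 [ 0.5538 -0.043   0.2043] [-1.7991e+02  1.3000e-01  1.7517e+02] F [-0.75 -6.7   4.9 ] w 0.0389 j6 -110.8
slide [ 0.003 -0.005  0.025] turn 0.001
```

>>> send_rows --moves '[{"slide":[0.0,0,-0.02],"turn":0,"gripper":0.3},{"slide":[0.04,0,-0.02],"turn":0,"gripper":0.3},{"slide":[0.09,0.005,-0.02],"turn":0,"gripper":0.3},{"slide":[0.13,0.01,-0.015],"turn":0,"gripper":0.3},{"slide":[0.175,0.01,-0.01],"turn":0,"gripper":0.3}]'

```text
time_s: 11.2
tcp_pos: [0.5293, -0.0373, 0.2047]
eef_rot: [179.9, 0.3, 175.1]
contact_force: [9.7, -0.1, -8.7]
gripper_width: 0.0386
gripper_force: 30.0
```

>>> send_rows --moves '[{"slide":[0,0,0],"turn":0,"gripper":0.3},{"slide":[0,0,0],"turn":0,"gripper":0.3},{"slide":[0,0,0],"turn":0,"gripper":0.3},{"slide":[0,0,0],"turn":0,"gripper":0.3},{"slide":[0,0,0],"turn":0,"gripper":0.3}]'

```text
time_s: 11.62
tcp_pos: [0.5294, -0.0372, 0.2047]
eef_rot: [179.9, 0.3, 175.2]
contact_force: [7.2, -0.4, -6.0]
gripper_width: 0.0386
gripper_force: 30.0
```

```bash
cat > arc.py <<'E'
import sys,numpy as np
from plant import get_state,optics
from h import *
s=get_state();t=np.array(s["tcp_pos"]);a=np.radians(-4.95);ex=np.array([np.cos(a),np.sin(a)]);ey=np.array([-np.sin(a),np.cos(a)]);c=np.array([.5593,.0276])
d=t[:2]-c;x,y=d@ex,d@ey; f=np.array(s["contact_force"])
print(round(s["time_s"],2),"stand x,y,z-piv",np.round([x,y,t[2]-.105],4),"p",round(np.arcsin(-x/.13),3),"F stand",np.round([f[:2]@ex,f[:2]@ey,f[2]],1),"w",round(s["gripper_width"],4))
e=optics.capture("scene"); cv2.imwrite(sys.argv[1],e["img"][:,:,::-1])
for r in optics.look_for("scene","ball")[:2]:
    L=np.array(r["location"]);print(" ball",np.round([(L[:2]-c)@ex,(L[:2]-c)@ey,L[2]-.105],4),round(r["p"],2))
E
python3 arc.py pics/a1.png
```

```text
11.62 stand x,y,z-piv [-0.0242 -0.0672  0.0997] p 0.187 F stand [ 7.2  0.2 -6. ] w 0.0386
 ball [ 0.2387  0.1014 -0.0532] 0.71
 ball [-0.0076 -0.0665  0.1031] 0.68
```

>>> send_rows --moves '[{"slide":[0.012,0.06,-0.02],"turn":0,"gripper":0.3},{"slide":[0.012,0.12,-0.049],"turn":0,"gripper":0.3},{"slide":[0.012,0.185,-0.073],"turn":0,"gripper":0.3},{"slide":[0.012,0.25,-0.091],"turn":0,"gripper":0.3},{"slide":[0.012,0.317,-0.104],"turn":0,"gripper":0.3}]'

```text
time_s: 12.13
tcp_pos: [0.5313, 0.0075, 0.2231]
eef_rot: [-179.8, 0.3, 175.2]
contact_force: [3.3, -9.5, 8.7]
gripper_width: 0.039
gripper_force: 30.0
```

```bash
python3 arc.py pics/a2.png
```

```text
12.13 stand x,y,z-piv [-0.0261 -0.0224  0.1181] p 0.202 F stand [ 4.1 -9.2  8.7] w 0.039
 ball [-0.0053 -0.0229  0.1162] 0.74
```

>>> send_rows --moves '[{"slide":[0,0.067,-0.027],"turn":0,"gripper":0.3},{"slide":[0,0.134,-0.03],"turn":0,"gripper":0.3},{"slide":[0,0.2,-0.027],"turn":0,"gripper":0.3},{"slide":[0,0.268,-0.02],"turn":0,"gripper":0.3},{"slide":[0,0.333,-0.005],"turn":0,"gripper":0.3}]'

```text
time_s: 12.65
tcp_pos: [0.5357, 0.0585, 0.2232]
eef_rot: [-179.9, 0.3, 175.2]
contact_force: [4.1, -6.4, 5.5]
gripper_width: 0.0386
gripper_force: 30.0
```

```bash
python3 arc.py pics/a3.png
```

```text
12.65 stand x,y,z-piv [-0.0261  0.0287  0.1182] p 0.202 F stand [ 4.6 -6.   5.5] w 0.0386
 ball [-0.0043  0.0125  0.1054] 0.77
```

>>> send_rows --moves '[{"slide":[-0.02,0,-0.005],"turn":0,"gripper":0.3},{"slide":[-0.04,0,-0.01],"turn":0,"gripper":0.3},{"slide":[-0.06,0,-0.015],"turn":0,"gripper":0.3},{"slide":[-0.075,0,-0.02],"turn":0,"gripper":0.3},{"slide":[-0.075,0,-0.02],"turn":0,"gripper":0.3}]'

```text
time_s: 13.17
tcp_pos: [0.5445, 0.0588, 0.224]
eef_rot: [179.9, -0.1, 175.1]
contact_force: [-3.1, 3.8, 9.2]
gripper_width: 0.0387
gripper_force: 30.0
```

```bash
python3 arc.py pics/a4.png
python3 - <<'E'
import cv2
e=cv2.imread("pics/a4.png"); cv2.imwrite("pics/a4c.png",cv2.resize(e[110:290,250:430],(594,594),interpolation=cv2.INTER_CUBIC))
E
```

```text
13.17 stand x,y,z-piv [-0.0174  0.0298  0.119 ] p 0.135 F stand [-3.4  3.6  9.2] w 0.0387
 ball [0.0037 0.0126 0.1065] 0.71
 ball [ 0.239   0.1028 -0.0535] 0.41
```

View pics/a4c.png

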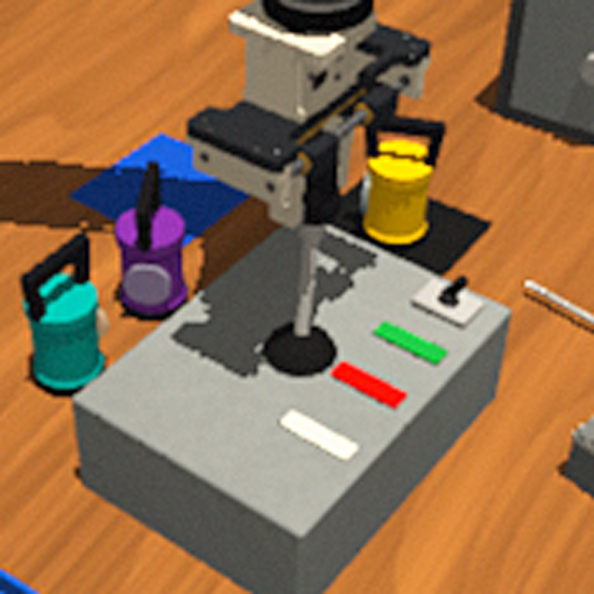

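The lamp is still fine, and the ball is held between the fingers at about (310,225), with the lever resting on the comb between red and green. Next I loosen the grip and recentre.

>>> send_rows --moves '[{"slide":[0,0,0],"turn":0,"gripper":0.48},{"slide":[0,0,0],"turn":0,"gripper":0.51},{"slide":[0,0,0],"turn":0,"gripper":0.51},{"slide":[0,0,0],"turn":0,"gripper":0.51},{"slide":[0,0,0],"turn":0,"gripper":0.51}]'

```text
time_s: 13.68
tcp_pos: [0.5445, 0.0583, 0.223]
eef_rot: [-180.0, -0.1, 175.2]
contact_force: [-0.5, 0.1, 0.2]
gripper_width: 0.0449
gripper_force: 0.0
```

```bash
python3 arc.py pics/a5.png
```

```text
13.68 stand x,y,z-piv [-0.0174  0.0293  0.118 ] p 0.134 F stand [-0.5  0.   0.2] w 0.0449
 ball [-0.0025  0.0139  0.1036] 0.72
```

>>> send_rows --moves '[{"slide":[-0.02,0,0.01],"turn":0,"gripper":0.51},{"slide":[-0.053,0,0.03],"turn":0,"gripper":0.51},{"slide":[-0.053,0.01,0.03],"turn":0,"gripper":0.51},{"slide":[-0.053,0.02,0.03],"turn":0,"gripper":0.51},{"slide":[-0.053,0.03,0.032],"turn":0,"gripper":0.51}]'

```text
time_s: 14.2
tcp_pos: [0.553, 0.0618, 0.2183]
eef_rot: [-179.9, -0.0, 175.2]
contact_force: [1.1, -4.5, -1.3]
gripper_width: 0.0444
gripper_force: 1.8
```

```bash
python3 arc.py pics/a6.png
```

```text
14.2 stand x,y,z-piv [-0.0092  0.0336  0.1133] p 0.071 F stand [ 1.5 -4.3 -1.3] w 0.0444
 ball [0.0033 0.0131 0.0828] 0.77
```

>>> send_rows --moves '[{"slide":[0,0.01,0.003],"turn":0,"gripper":0.51},{"slide":[0,0.02,0.006],"turn":0,"gripper":0.51},{"slide":[0,0.03,0.009],"turn":0,"gripper":0.51},{"slide":[0,0.04,0.012],"turn":0,"gripper":0.51},{"slide":[0,0.05,0.015],"turn":0,"gripper":0.51}]'

```text
time_s: 14.72
tcp_pos: [0.5539, 0.0698, 0.2167]
eef_rot: [180.0, 0.0, 175.2]
contact_force: [-0.3, -3.0, 2.5]
gripper_width: 0.0448
gripper_force: 1.7
```

```bash
python3 arc.py pics/a7.png
```

```text
14.72 stand x,y,z-piv [-0.0091  0.0416  0.1117] p 0.07 F stand [-0.  -3.1  2.5] w 0.0448
 ball [0.0021 0.0193 0.0816] 0.79
```

>>> send_rows --moves '[{"slide":[0,0.007,0.002],"turn":0,"gripper":0.51},{"slide":[0,0.014,0.005],"turn":0,"gripper":0.51},{"slide":[0,0.021,0.008],"turn":0,"gripper":0.51},{"slide":[0,0.028,0.01],"turn":0,"gripper":0.51},{"slide":[0,0.034,0.012],"turn":0,"gripper":0.51}]'

```text
time_s: 15.23
tcp_pos: [0.5543, 0.075, 0.2145]
eef_rot: [180.0, 0.0, 175.2]
contact_force: [0.7, -2.4, 1.4]
gripper_width: 0.0446
gripper_force: 0.9
```

```bash
python3 arc.py pics/a8.png
```

```text
15.23 stand x,y,z-piv [-0.009   0.0468  0.1095] p 0.07 F stand [ 0.9 -2.3  1.4] w 0.0446
 ball [0.002  0.0211 0.0816] 0.62
```

>>> send_rows --moves '[{"slide":[0,0.007,0.003],"turn":0,"gripper":0.51},{"slide":[0,0.014,0.006],"turn":0,"gripper":0.51},{"slide":[0,0.021,0.009],"turn":0,"gripper":0.51},{"slide":[0,0.028,0.012],"turn":0,"gripper":0.51},{"slide":[0,0.034,0.015],"turn":0,"gripper":0.51}]'

```text
time_s: 15.75
tcp_pos: [0.5545, 0.0802, 0.2121]
eef_rot: [180.0, -0.0, 175.2]
contact_force: [-0.0, 1.1, 0.1]
gripper_width: 0.0449
gripper_force: 0.0
```

```bash
python3 arc.py pics/a9.png
python3 - <<'E'
import cv2,numpy as np
I=[cv2.resize(cv2.imread(f"pics/a{k}.png")[150:230,310:380],(263,300),interpolation=cv2.INTER_CUBIC) for k in (6,8,9)]
cv2.imwrite("pics/cmp.png",np.hstack(I))
E
```

```text
15.75 stand x,y,z-piv [-0.0093  0.0519  0.1071] p 0.072 F stand [-0.1  1.1  0.1] w 0.0449
```

View pics/cmp.png

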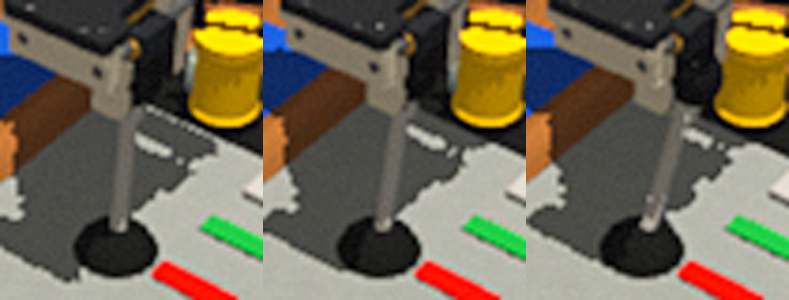

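In the third panel the shank leans over to +x and the ball shows at (700,85). The side force is gone too, so the lever has sprung in. Opening and withdrawing upward.

>>> send_rows --moves '[{"slide":[0,0,0],"turn":0,"gripper":0.6},{"slide":[0,0,0],"turn":0,"gripper":0.7},{"slide":[0,0,0],"turn":0,"gripper":0.8},{"slide":[0,0,0],"turn":0,"gripper":0.85},{"slide":[0,0,0],"turn":0,"gripper":0.85}]'

```text
time_s: 16.27
tcp_pos: [0.5546, 0.0798, 0.2123]
eef_rot: [180.0, 0.0, 175.2]
contact_force: [-0.7, 0.8, 0.1]
gripper_width: 0.0714
gripper_force: 0.0
```

>>> send_rows --moves '[{"slide":[0,0,-0.1],"turn":0,"gripper":0.85},{"slide":[0,0,-0.3],"turn":0,"gripper":0.85},{"slide":[0,0,-0.5],"turn":0,"gripper":0.85},{"slide":[0,0,-0.7],"turn":0,"gripper":0.85},{"slide":[0,0,-0.9],"turn":0,"gripper":0.85}]'

```text
time_s: 16.68
tcp_pos: [0.5544, 0.0797, 0.3488]
eef_rot: [180.0, 0.0, 175.2]
contact_force: [1.4, 1.4, -0.3]
gripper_width: 0.0745
gripper_force: 0.0
```

>>> send_rows --moves '[{"slide":[0.2,0,0],"turn":0,"gripper":0.85},{"slide":[0.4,0,0],"turn":0,"gripper":0.85},{"slide":[0.6,-0.1,0],"turn":0,"gripper":0.85},{"slide":[0.7,-0.3,0],"turn":0,"gripper":0.85},{"slide":[0.7,-0.5,0],"turn":0,"gripper":0.85}]'

```text
time_s: 17.1
tcp_pos: [0.4411, 0.0137, 0.3482]
eef_rot: [179.9, 0.1, 175.3]
contact_force: [0.4, -1.4, -0.0]
gripper_width: 0.0741
gripper_force: 0.0
```

```bash
python3 arc.py pics/b1.png
python3 - <<'E'
from h import *
from plant import optics
e=optics.capture("scene"); cv2.imwrite("pics/b1c.png",cv2.resize(e["img"][110:290,250:430,::-1],(594,594),interpolation=cv2.INTER_CUBIC))
a=np.radians(-4.95);R=np.array([[np.cos(a),-np.sin(a)],[np.sin(a),np.cos(a)]])
for p in (0,.1):
  for y in (.048,.054,.06,.066):
    x=-.13*np.sin(p);z=np.sqrt(.13**2-x*x-y*y); w=R@[x,y]+[.5593,.0276]
    print(p,y,((w2px(e,[[*w,z+.105]])-[250,110])*3.3).round(0))
E
```

```text
17.1 stand x,y,z-piv [-0.1166 -0.024   0.2432] p 1.113 F stand [ 0.5 -1.4 -0. ] w 0.0741
 ball [ 0.024  -0.0537 -0.0016] 0.71
 ball [0.0054 0.0313 0.1097] 0.58
0 0.048 [[342. 196.]]
0 0.054 [[346. 195.]]
0 0.06 [[350. 195.]]
0 0.066 [[354. 194.]]
0.1 0.048 [[327. 191.]]
0.1 0.054 [[332. 190.]]
0.1 0.06 [[336. 189.]]
0.1 0.066 [[340. 189.]]
```

View pics/b1c.png

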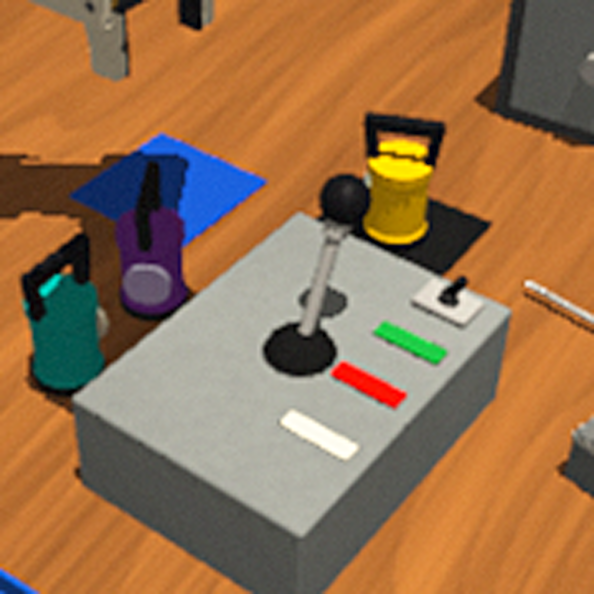

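The ball at (344,201) fits the home position, predicted at about (344,199). The lever is home in the notch at green, and the lamp at (398,195) stands on the mat.

```bash
python3 -c "from plant import order; print(order.close_job())"
```

```text
the job is handed in; nothing more can be done
None
```

I handed the job in at about 17 s of the 61 s allowed: the lamp stands upright on the black mat, and the lever is home in the green-tag notch, having cleared the red one on the way.

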